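# Hang the sample stem centred in the guided cell

## Robot

A 6-joint arm with a two-finger parallel gripper is mounted at the origin on a cart in front of the work surface, level with it; the furniture and walls round the work are solid. World frame = base frame: x ahead of the robot, y to its left, z up, the work surface at z = 0. Lengths are in mm, angles in rad, forces in N, time in s.
With the tool pointing down it reaches from about 275 to 1000 mm from the base axis. Payload 8.4 kg.
Tool frame: the origin (TCP) lies midway between the tips of the shut fingers; the grasp point (between the pads) lies 19 mm behind it; z points along the fingers, y is the line along which they close (so a half turn about z gives the same grasp; the last joint's range is limited). The gripper opens to 85 mm and grips with 20 to 120 N. Pads are 22 mm wide; open, the fingers measure 114 mm over their backs; the gripper's body (76 mm by 85 mm) begins 54 mm behind the grasp point. The pads swing forward as they close: fully open they stand 13 mm farther back than shut.
Start: joints at [-0.002, 0.353, 1.633, -0, 1.155, -0.002], TCP at [625.002, -0, 231.281] pointing down, gripper open.
Joint ranges: [-2.63, 2.63], [-0.92, 2.1], [0.06, 2.66], [-1.3, 4.44], [0, 2.69], [-3.02, 3.02]. Speed limits (rad/s): [2.22, 2.22, 2.79, 3.14, 3.14, 3.14].

## Interface

Orientations are given as [roll, pitch, yaw] about the fixed x, y, z axes, in that order (R = Rz(yaw) Ry(pitch) Rx(roll)).
In Python, from rig import monitor, imaging, r gives the robot as it stands.
- The arm moves only by the tool drive_tool, never from a script. Its argument "plan" is a list of rows, each an object of numbers: "x", "y", "z": the shift along the tool's x, y, z in units of 50 mm (1.0 is 50 mm); "ax", "ay", "az": the turn, a rotation vector about the tool's x, y, z in units of 6 degrees (1.0 is 6 degrees); "hand": the finger opening in mm, from 0 to 85.4. In form: [{"x": .., "y": .., "z": .., "ax": .., "ay": .., "az": .., "hand": ..}, ...]. A call has 1 to 8 rows; each row is the pose to reach, as a shift and turn from the pose commanded when the call began, along the tool's axes at that moment; what a row does not reach only later rows make up. A row lasts 1/10 s, in which the tool goes at most 50 mm and 8.59 degrees, less where a joint would pass 70% of its speed; a pose out of reach is approached as far as the arm can. A call with a gripper value outside its range is refused whole. The fingers move at their own pace and stop on an object; "grip_force" is the grip in N (left out, the last holds). Time passes only in rows, so rows that repeat a pose let the fingers close. It gives the time, the measured TCP pose, the force, the opening and the grip force at its end, in the units of the state.
- monitor.sense(): the state, without advancing time (a new reading comes with each control period).
- imaging.grab_frame(name): name is "scene" or "side" or "wrist"; returns the picture (420x560x3 uint8, red, green, blue); there is no depth.
- imaging.camera_info(name): a dict with "mtx" (3x3 intrinsics, pixels), "dist" ([k1, k2, p1, p2, k3] as OpenCV has them; the pictures are not rectified), "R" (3x3) and "t" (3): a world point X has camera coordinates R X + t. Camera axes: x right, y down, z forward; pixel columns grow to the right and rows downward; lengths in mm; the calibration is good to about 2 mm. A picture is of the moment at which its call begins: read the wrist's pose just before it. camera_info takes no time and is no camera call; for the wrist camera it gives the pose at the moment of the call.
- r.sign_off(): hands the job in; it is judged then, once.
The state is a dict: "clock": time; "qpos": joint angles; "qvel": joint speeds; "joint_efforts": joint torques, N m; "eef_pos": TCP position; "tcp_rot": TCP orientation; "contact_force": force on the tool from outside, world axes, zero at the start; "wrist_torque": the same for the moment, N m; "opening": opening from 0.0 (shut) to 1.0 (fully open); "grasp_force": force on a finger pad.
Only numpy, scipy, OpenCV 4.12 (cv2) and the standard library are available. Lean on these libraries where they do the work, as an engineer would, in place of code of your own. Each camera call takes 0.05 s, during which the arm holds its last target. There are 200 camera calls.

## Task

Set the guide cover down onto the sample cell so that the cell's two pins come up through the cover's two holes and it lies flat, and let go of it. Then take the sample stem out of its rest by its square grip and lower it upright through the cover's guide bore, never touching the bore or the cell, until its tip hangs in the lower half of the well but clear of the floor. Finish still holding the stem there, centred and still, and leave the oil bottle, vial, objective can and dish where they stand.

Things in the scene. Friction and masses are not known exactly. Their poses are not given: they have to be found in the camera images.
- cell: Sample cell, fixed: aluminium block 76 (x) x 104 (y) x 50 (z) mm, in its top a round well 40 mm wide, 40 deep. Origin: centre of its underside, on the worktop. At y = +36 and -36 mm, x = 0, two upright steel pins 8 mm thick, 22 mm high, the upper 10 mm tapering to 2.4 mm. Plugs 16 mm wide stick out 10 mm from its +y and -y ends.
- well_floor (a point): Centre of the floor of the well, on its axis, 10 mm above the worktop and 40 mm below the cell's top.
- guide_cover: Guide cover, loose, 0.25 kg: steel plate 64 (x) x 96 (y) x 8 mm, on its middle a square block 44 x 44 x 28 mm (total height 36); bore of 24 mm through both. 12 mm holes at y = +36 and -36 mm for the cell's pins; fits either way round. Origin: centre of underside. Starts flat on the worktop left or right of the cell. Seated, pins stand 14 mm out of the plate: grip the block across x, clear of them.
- bore_top (a point): Centre of the upper mouth of the cover's guide bore, on the top of the square block, 36 mm above the cover's underside.
- stem_rest: Stem rest, fixed: grey plastic block 50 x 50 x 90 mm on a 70 x 70 x 6 mm foot, with an upright hole 14 mm in diameter, 85 mm deep, in its top. Origin: centre of its underside, on the worktop. It stands on the other side of the cell from the cover.
- stem: Sample stem, loose, 0.08 kg: steel rod 8 mm thick, 80 mm long; above it a shoulder disc 30 mm wide, 4 mm thick (80 to 84 mm above the tip); above that a white square grip 16 x 16 x 40 mm (84 to 124 mm above the tip, sides along x and y). Origin: centre of the lower tip; z runs up the rod. Starts upright in the rest, shoulder on the rest's top, tip 10 mm above the worktop, 3 mm play round the rod.
- stem_tip (a point): Centre of the stem's lower tip (the same point as the stem's origin).
- oil_bottle: Brown dropper bottle with black cap, 29 mm in diameter, 75 mm high, loose; origin at the centre of its underside. Leave alone.
- vial: Glass sample vial with a white cap, 27 mm in diameter, 58 mm high, loose; origin at the centre of its underside. Leave alone.
- objective_can: Dark can with black screw lid, 39 mm in diameter, 66 mm high, loose; origin at the centre of its underside. Leave alone.
- dish: Clear lidded dish, 62 mm in diameter, 16 mm high, loose; origin at the centre of its underside. Leave alone.

How it is judged (in metres and radians):
On the way:
1. the guide cover lies flat on the cell over both pins, let go, while the stem is still outside the well (horizontal distance between guide_cover and cell below 0.004 m and z of guide_cover in the frame of cell between 0.047 and 0.0525 m and angle between guide_cover's own z axis and vertical below 0.04 rad and angle between the x axis of guide_cover and the x axis of cell, either way round below 0.15 rad and contact force between the fingers and guide_cover below 0.1 N and horizontal distance between stem_tip and well_floor above 0.05 m), for 0.2 s.
At the end, for the whole second after the job is handed in: Cover flat on the cell over both pins (within 4 mm of centre, 2.5 mm of height), untouched by the robot; stem held by the fingers, still, within 4 degrees of upright, tip within 5 mm of the bore axis and 2 to 22 mm above the well floor, touching neither cover nor cell; bystanders upright (horizontal distance between guide_cover and cell below 0.004 m and z of guide_cover in the frame of cell between 0.047 and 0.0525 m and angle between guide_cover's own z axis and vertical below 0.04 rad and angle between the x axis of guide_cover and the x axis of cell, either way round below 0.15 rad and contact force between each of the arm, stem and guide_cover below 0.1 N and horizontal distance between stem_tip and bore_top below 0.005 m and horizontal distance between stem_tip and well_floor below 0.009 m and z of stem_tip in the frame of well_floor between 0.002 and 0.022 m and angle between stem's own z axis and vertical below 0.07 rad and contact force between the fingers and stem above 1 N and contact force between stem and cell below 0.1 N and linear speed of stem below 0.02 m/s and angle between each of oil_bottle, vial, objective_can, dish's own z axis and vertical below 0.3 rad); the arm keeps its last pose, push and grip.
It fails at once if the stem touches the guide cover or its bore (contact force between stem and guide_cover above 0.1 N).
It fails at once if the stem touches the cell (contact force between stem and cell above 0.1 N).
It fails at once if a bystander (oil bottle, vial, objective can, dish) is moved more than 20 mm or knocked over (distance of any of oil_bottle, vial, objective_can, dish from where it was at the start of the episode above 0.02 m or angle between any of oil_bottle, vial, objective_can, dish's own z axis and vertical above 0.5 rad).
It also fails if it takes over 53 s, if anything falls off the work surface, if the arm or the gripper's body presses on something with over 40 N, if the wrist force passes 120 N, or if a joint passes its speed limit or range.

## Working session

There is one attempt and no reset: what is moved stays moved. The work goes in short steps, Python scripts to look and compute and a tool call to move; the robot and the scene stay as the last step left them, time stands still between calls to the robot, and variables do not carry over. Pictures are saved under pics/ and viewed, at most 10 in all, crops included, and the job is handed in when it is done.

Besides the shell and the picture viewer there is one more tool, called after ">>>" in YAML: its name, and indented under it one key for each argument. drive_tool: Moves the arm, as the interface text tells. Its arguments: {"type":"object","properties":{"plan":{"type":"array","items":{"type":"object","properties":{"x":{"type":"number"},"y":{"type":"number"},"z":{"type":"number"},"ax":{"type":"number"},"ay":{"type":"number"},"az":{"type":"number"},"hand":{"type":"number"}}}},"grip_force":{"type":"number"}},"required":["plan"]}

```bash
mkdir -p pics; ls
python3 - <<'E'
from rig import monitor, imaging, r
import cv2
print(monitor.sense())
for n in ("scene","side","wrist"):
    im=imaging.grab_frame(n); i=imaging.camera_info(n); print(n,i)
    cv2.imwrite(f"pics/{n}0.png",im[:,:,::-1])
E
```

```text
pics
{'clock': 0.0, 'qpos': array([-2.42573663e-03,  3.53633175e-01,  1.63414853e+00, -6.35671241e-06,
        1.15518281e+00, -2.38143256e-03]), 'qvel': array([ 1.12508322e-03,  3.18665627e-03, -4.34924937e-04,  1.32737475e-03,
       -8.15280627e-05,  1.88991699e-04]), 'joint_efforts': array([-2.03471049e-03, -6.05236173e+01, -3.42063046e+01, -2.62302356e-04,
        9.48130677e-03,  3.61521288e-06]), 'eef_pos': array([ 6.24522062e+02, -1.69175999e-02,  2.30564867e+02]), 'tcp_rot': array([-3.14022078e+00,  2.54501823e-06,  1.57075459e+00]), 'contact_force': array([-0.46893422,  0.68644707,  0.31650532]), 'wrist_torque': array([-0.04555607,  0.00436616,  0.0040996 ]), 'grasp_force': 0.0, 'opening': 1.0011419079250625}
scene {'mtx': array([[510.03478261,   0.        , 273.87847619],
       [  0.        , 510.03478261, 209.1736051 ],
       [  0.        ,   0.        ,   1.        ]]), 'dist': array([-0.09687311,  0.        ,  0.        ,  0.        ,  0.        ]), 'R': array([[-0.86186377, -0.50700524, -0.01168446],
       [-0.26201519,  0.46489272, -0.84570846],
       [ 0.43421064
[... 343 characters left out ...]
rray([[ 0.98968928, -0.14322617, -0.00118403],
       [-0.07667634, -0.52281309, -0.84899188],
       [ 0.12097883,  0.84032895, -0.52840456]]), 't': array([-540.33515321,  100.53050872, 1068.53894507])}
wrist {'mtx': array([[326.85061391,   0.        , 279.48195145],
       [  0.        , 326.85061391, 211.10249975],
       [  0.        ,   0.        ,   1.        ]]), 'dist': array([-0.05130166,  0.        ,  0.        ,  0.        ,  0.        ]), 'R': array([[ 9.99998682e-01, -6.55984421e-05, -1.62199291e-03],
       [ 3.86433020e-04, -9.60839610e-01,  2.77104843e-01],
       [-1.57665269e-03, -2.77105105e-01, -9.60838319e-01]]), 't': array([-624.16120842,  -35.48120863,  378.72195196])}
```

View pics/side0.png

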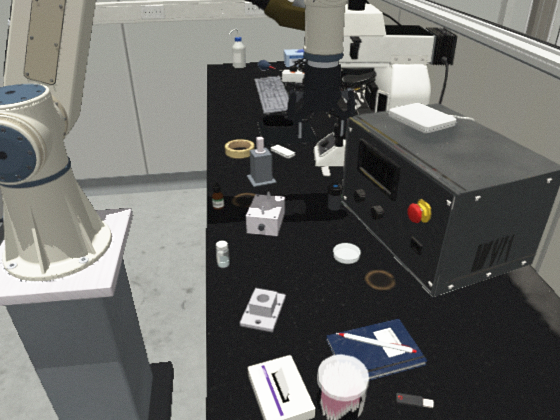

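View pics/wrist0.png

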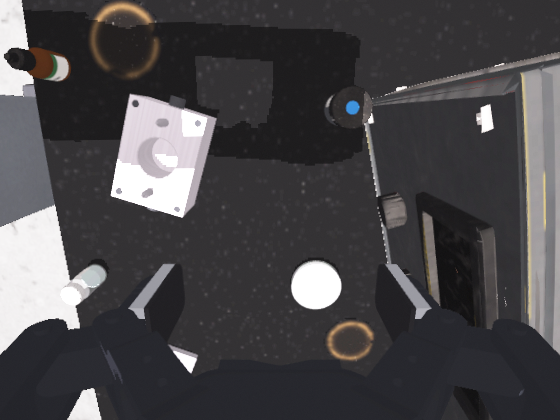

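View pics/scene0.png

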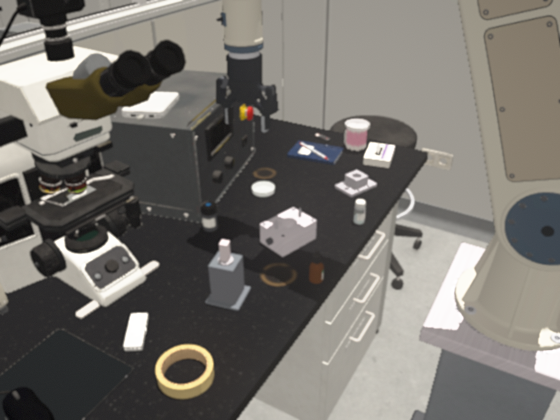

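```bash
cat > h.py <<'E'
from rig import monitor, imaging, r
import cv2, numpy as np
def cast(i,px,z):
    """pixels -> world points on plane z"""
    u=cv2.undistortPoints(np.array(px,float).reshape(-1,1,2),i["mtx"],i["dist"]).reshape(-1,2)
    d=np.c_[u,np.ones(len(u))]@i["R"]; c=-i["R"].T@i["t"]
    return (c+d*((z-c[2])/d[:,2])[:,None])[:,:2]
def tri(views):
    """views: list of (info,px) -> least-squares world point"""
    A=np.zeros((3,3));b=np.zeros(3)
    for i,px in views:
        u=cv2.undistortPoints(np.array(px,float).reshape(1,1,2),i["mtx"],i["dist"]).ravel()
        d=np.r_[u,1]@i["R"]; d/=np.linalg.norm(d); c=-i["R"].T@i["t"]
        P=np.eye(3)-np.outer(d,d); A+=P;b+=P@c
    return np.linalg.solve(A,b)
def snap(name,fn):
    i=imaging.camera_info(name); im=imaging.grab_frame(name)[:,:,::-1].copy()
    cv2.imwrite(f"pics/{fn}.png",im); np.savez(f"pics/{fn}.npz",**{k:i[k] for k in i}); return im,i
E
python3 - <<'E'
from h import *
w,s,c=[imaging.camera_info(n) for n in("wrist","side","scene")]
np.set_printoptions(precision=1,suppress=True)
q=cast(w,[(132,94),(216,118),(183,217),(112,195)],50);print("cell",q,q.mean(0))
print("pins",cast(w,[(162,121),(148,193)],72))
print("cover top",cast(s,[(264,298)],36), "scene",cast(c,[(355,177)],36))
print("plate cornersides",cast(s,[(256,290),(285,294),(273,329),(241,324)],8))
print("stem grip top", tri([(s,(261,139)),(c,(225,242))]), "scene",cast(c,[(225,241)],134),cast(s,[(261,138)],134))
for n,p in dict(oil=(313,282),vial=(358,222),can=(209,229),dish=(263,193)).items(): print(n,cast(c,[p],0))
E
```

```text
cell [[484.6  93.1]
 [563.6  70.3]
 [524.1 -28.7]
 [452.   -5.1]] [506.1  32.4]
pins [[519.   68.1]
 [499.2   2. ]]
cover top [[ 465.3 -277.7]] scene [[ 460.3 -261.8]]
plate cornersides [[ 453.9 -222.6]
 [ 511.  -242.8]
 [ 475.5 -332.7]
 [ 417.4 -311.8]]
stem grip top [513.7 254.1 130.7] scene [[510.2 256. ]] [[515.5 256. ]]
oil [[383.2 136.6]]
vial [[ 388.6 -116.5]]
can [[686.5  86.3]]
dish [[ 662.5 -121.9]]
```

>>> drive_tool:
  plan:
    - {"x": -5.5, "y": -3.2, "z": 1, "az": 3.6, "hand": 85}
    - {"x": -5.5, "y": -3.2, "z": 1, "az": 3.6, "hand": 85}
    - {"x": -5.5, "y": -3.2, "z": 1, "az": 3.6, "hand": 85}
    - {"x": -5.5, "y": -3.2, "z": 1, "az": 3.6, "hand": 85}
    - {"x": -5.5, "y": -3.2, "z": 1, "az": 3.6, "hand": 85}
    - {"x": -5.5, "y": -3.2, "z": 1, "az": 3.6, "hand": 85}
    - {"x": -5.5, "y": -3.2, "z": 1, "az": 3.6, "hand": 85}
    - {"x": -5.5, "y": -3.2, "z": 1, "az": 3.6, "hand": 85}

```text
invalid input
```

Run:
```python
from h import *
print(monitor.sense()["eef_pos"],monitor.sense()["tcp_rot"],monitor.sense()["clock"])
im,i=snap("wrist","w1")
```

```text
[6.24644195e+02 3.88471999e-03 2.30725597e+02] [-3.14050776e+00  2.59162073e-05  1.57085787e+00] 0.15
```

View pics/w1.png

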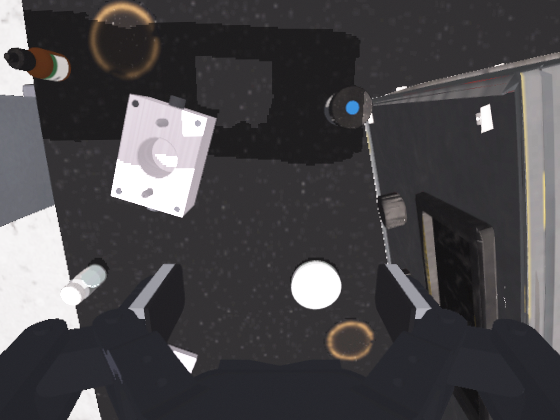

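The call was refused, and the view is unchanged. I'll send every key this time.

>>> drive_tool:
  plan:
    - {"x": -0.8, "y": -0.45, "z": 0.15, "ax": 0, "ay": 0, "az": 0.5, "hand": 85}
    - {"x": -1.6, "y": -0.9, "z": 0.3, "ax": 0, "ay": 0, "az": 1.0, "hand": 85}
    - {"x": -2.4, "y": -1.35, "z": 0.4, "ax": 0, "ay": 0, "az": 1.5, "hand": 85}
    - {"x": -3.2, "y": -1.8, "z": 0.5, "ax": 0, "ay": 0, "az": 2, "hand": 85}
    - {"x": -4, "y": -2.3, "z": 0.7, "ax": 0, "ay": 0, "az": 2.6, "hand": 85}
    - {"x": -4.8, "y": -2.8, "z": 0.9, "ax": 0, "ay": 0, "az": 3.2, "hand": 85}
    - {"x": -5.5, "y": -3.2, "z": 1, "ax": 0, "ay": 0, "az": 3.6, "hand": 85}
    - {"x": -5.5, "y": -3.2, "z": 1, "ax": 0, "ay": 0, "az": 3.6, "hand": 85}

```text
clock: 1.0
eef_pos: [462.2, -278.1, 180.5]
tcp_rot: [-3.14, 0.001, 1.189]
contact_force: [0.4, 0.4, 0.3]
opening: 0.994
grasp_force: 0.0
```

Run:
```python
from h import *
s=monitor.sense();print(s["eef_pos"],s["tcp_rot"])
im,i=snap("wrist","w2")
```

```text
[ 462.24490257 -278.12656024  180.45394354] [-3.13994046e+00  9.02733848e-04  1.18870582e+00]
```

View pics/w2.png

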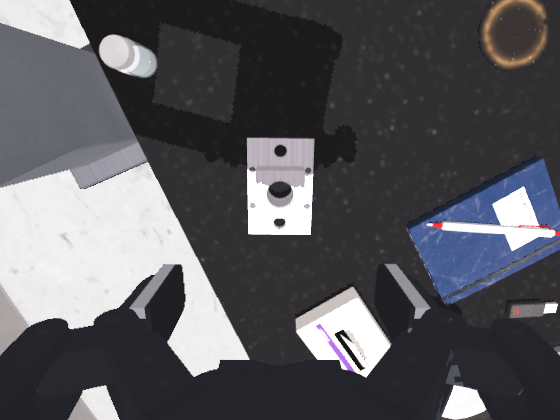

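The cover is centred under the gripper, square to it: holes at (280,151) and (280,222), bore at (280,192).

Run:
```python
from h import *
np.set_printoptions(precision=2,suppress=True)
im=cv2.imread("pics/w2.png");i=dict(np.load("pics/w2.npz"))
h=cast(i,[(280.3,150.8),(279.8,222.3)],8);print(h,h.mean(0),np.linalg.norm(h[0]-h[1]),np.degrees(np.arctan2(-(h[0]-h[1])[0],(h[0]-h[1])[1])))
m=(im.min(2)>110).astype(np.uint8); m[:130]=0;m[245:]=0;m[:,:235]=0;m[:,325:]=0
c=max(cv2.findContours(m,0,1)[0],key=cv2.contourArea)
b=cv2.boxPoints(cv2.minAreaRect(c));print(b);q=cast(i,b,8);print(q.mean(0),q)
```

```text
[[ 477.13 -241.41]
 [ 450.02 -307.64]] [ 463.57 -274.53] 71.566470312343 -22.26158677890285
[[247. 138.]
 [313. 138.]
 [313. 234.]
 [247. 234.]]
[ 463.42 -274.78] [[ 452.45 -218.56]
 [ 510.21 -241.76]
 [ 476.84 -331.97]
 [ 414.18 -306.84]]
```

>>> drive_tool:
  plan:
    - {"x": 0.07, "y": 0, "z": 0.9, "ax": 0, "ay": 0, "az": 0.05, "hand": 85}
    - {"x": 0.07, "y": 0, "z": 1.8, "ax": 0, "ay": 0, "az": 0.05, "hand": 85}
    - {"x": 0.07, "y": 0, "z": 2.6, "ax": 0, "ay": 0, "az": 0.05, "hand": 85}
    - {"x": 0.07, "y": 0, "z": 3.1, "ax": 0, "ay": 0, "az": 0.05, "hand": 85}
    - {"x": 0.07, "y": 0, "z": 3.4, "ax": 0, "ay": 0, "az": 0.05, "hand": 85}
    - {"x": 0.07, "y": 0, "z": 3.4, "ax": 0, "ay": 0, "az": 0.05, "hand": 85}
    - {"x": 0.07, "y": 0, "z": 3.4, "ax": 0, "ay": 0, "az": 0.05, "hand": 35}
    - {"x": 0.07, "y": 0, "z": 3.4, "ax": 0, "ay": 0, "az": 0.05, "hand": 35}
  grip_force: 60

```text
clock: 1.85
eef_pos: [467.5, -272.2, 12.8]
tcp_rot: [3.139, 0.0, 1.189]
contact_force: [0.8, -0.4, -0.0]
opening: 0.687
grasp_force: 0.0
```

>>> drive_tool:
  plan:
    - {"x": 0, "y": 0, "z": 0, "ax": 0, "ay": 0, "az": 0, "hand": 35}
    - {"x": 0, "y": 0, "z": 0, "ax": 0, "ay": 0, "az": 0, "hand": 35}
    - {"x": 0, "y": 0, "z": 0, "ax": 0, "ay": 0, "az": 0, "hand": 35}
    - {"x": 0, "y": 0, "z": 0, "ax": 0, "ay": 0, "az": 0, "hand": 35}
    - {"x": 0, "y": 0, "z": 0, "ax": 0, "ay": 0, "az": 0, "hand": 35}

```text
clock: 2.35
eef_pos: [467.1, -272.1, 12.9]
tcp_rot: [3.14, 0.0, 1.188]
contact_force: [-1.5, 2.1, 7.1]
opening: 0.505
grasp_force: 61.5
```

>>> drive_tool:
  plan:
    - {"x": 0, "y": 0, "z": -0.5, "ax": 0, "ay": 0, "az": 0, "hand": 35}
    - {"x": 0, "y": 0, "z": -1.3, "ax": 0, "ay": 0, "az": 0, "hand": 35}
    - {"x": 0.5, "y": -0.2, "z": -2, "ax": 0, "ay": 0, "az": -0.1, "hand": 35}
    - {"x": 1.1, "y": -0.4, "z": -2.6, "ax": 0, "ay": 0, "az": -0.3, "hand": 35}
    - {"x": 1.8, "y": -0.65, "z": -3, "ax": 0, "ay": 0, "az": -0.5, "hand": 35}
    - {"x": 2.5, "y": -0.9, "z": -3.3, "ax": 0, "ay": 0, "az": -0.7, "hand": 35}
    - {"x": 3.1, "y": -1.1, "z": -3.3, "ax": 0, "ay": 0, "az": -0.9, "hand": 35}
    - {"x": 3.5, "y": -1.25, "z": -3.3, "ax": 0, "ay": 0, "az": -0.9, "hand": 35}

```text
clock: 3.15
eef_pos: [473.8, -84.3, 177.7]
tcp_rot: [3.139, -0.001, 1.284]
contact_force: [-0.4, 0.2, -2.8]
opening: 0.504
grasp_force: 62.4
```

>>> drive_tool:
  plan:
    - {"x": 0, "y": 0, "z": 0, "ax": 0, "ay": 0, "az": 0, "hand": 35}
    - {"x": 0, "y": 0, "z": 0, "ax": 0, "ay": 0, "az": 0, "hand": 35}
    - {"x": 0, "y": 0, "z": 0, "ax": 0, "ay": 0, "az": 0, "hand": 35}
    - {"x": 0, "y": 0, "z": 0, "ax": 0, "ay": 0, "az": 0, "hand": 35}

```text
clock: 3.55
eef_pos: [473.5, -86.9, 176.3]
tcp_rot: [3.142, 0.0, 1.282]
contact_force: [-0.3, 0.8, -2.2]
opening: 0.501
grasp_force: 62.4
```

Run:
```python
from h import *
s=monitor.sense();print(s["eef_pos"],s["tcp_rot"],s["opening"])
im,i=snap("wrist","w3")
```

```text
[473.52693055 -86.89139935 176.30881337] [3.14151898e+00 1.46066277e-04 1.28167452e+00] 0.5010484675790617
```

View pics/w3.png

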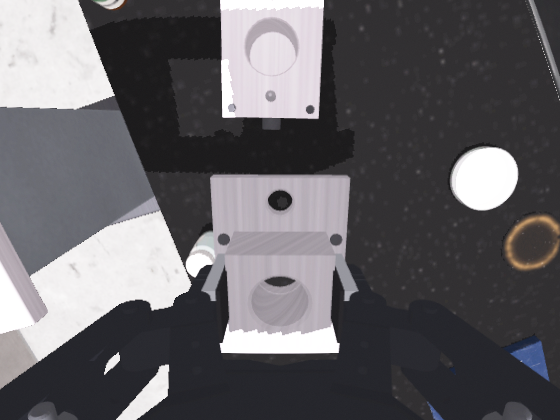

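The cover is held square, with its far hole at (280,200) and bore at (279,301). On the cell, the near pin tip is at about (271,97) and the well mouth at about (272,47).

Run:
```python
from h import *
np.set_printoptions(precision=2,suppress=True)
im=cv2.imread("pics/w3.png");i=dict(np.load("pics/w3.npz"))
g=cv2.cvtColor(im,6)
m=(g[:130,200:340]>150).astype(np.uint8)
c=max(cv2.findContours(m,0,1)[0],key=cv2.contourArea)[:,0]+[200,0]
l=[];rr=[]
for y in range(10,105,5):
    xs=c[abs(c[:,1]-y)<1][:,0]
    if len(xs): l.append((xs.min(),y)); rr.append((xs.max(),y))
L=cast(i,l,50);R=cast(i,rr,50)
for P in(L,R):
    p=np.polyfit(P[:,1],P[:,0],1);print("edge yaw",-np.degrees(np.arctan(p[0])))
print("width",[np.round(np.median(L[:,0]-R[:,0]),1)])
well=cast(i,[(272,44)],50)[0]; 
gg=cv2.medianBlur(g[:90,225:315],5)
H=cv2.HoughCircles(gg,cv2.HOUGH_GRADIENT,1,100,param1=80,param2=15,minRadius=20,maxRadius=32);print("hough",None if H is None else H[0]+[225,0,0])
pin=cast(i,[(270.5,96)],72)[0]
bc=cast(i,[(222,117.5),(319.5,119)],50)
d=bc[1]-bc[0];print("bottom edge",bc,np.linalg.norm(d),np.degrees(np.arctan2(d[1],d[0])))
print("well",well,"pin",pin)
T=np.array([473.53,-86.89]);yaw=1.28167;ex=np.array([np.cos(yaw),np.sin(yaw)]);ey=np.array([np.sin(yaw),-np.cos(yaw)])
for z in(-4.9,):
    m2=(g[185:215,262:298]<60).astype(np.uint8);k=max(cv2.findContours(m2,0,1)[0],key=cv2.contourArea)
    (x,y),_,_=cv2.fitEllipse(k);hx=x+262,y+185
    h=cast(i,[hx],176.3+z)[0];print("hole",hx,(h-T)@ex,(h-T)@ey)
pl=cast(i,[(211,177),(349,177)],176.3-4.9);print("plate far edge",[( (p-T)@ex,(p-T)@ey) for p in pl])
for n,p in(("well",well),("pin",pin),("bc0",bc[0]),("bc1",bc[1])): print(n,(p-T)@ex,(p-T)@ey)
```

```text
edge yaw -18.33541243912958
edge yaw -17.314550303838562
width [np.float64(-72.1)]
hough [[271.5  43.5  26.6]]
bottom edge [[449.69  -6.09]
 [523.5  -29.32]] 77.3794198505691 -17.466440351722063
well [503.34  34.04] pin [491.48  -3.03]
hole (279.6117649078369, 199.9890651702881) 33.753024561353335 -0.18910792832223144
plate far edge [(np.float64(44.55679586954117), np.float64(-31.433346858462475)), (np.float64(44.55830394747483), np.float64(31.40646600766504))]
well 124.41111007734625 -5.911784932978119
pin 85.49514551981225 -6.702441836179204
bc0 70.64787535046912 -45.88468197274217
bc1 69.43147718197017 31.48517644709935
```

>>> drive_tool:
  plan:
    - {"x": 0.6, "y": 0, "z": 0, "ax": 0, "ay": 0, "az": 0.1, "hand": 35}
    - {"x": 1.3, "y": -0.12, "z": 0.1, "ax": 0, "ay": 0, "az": 0.15, "hand": 35}
    - {"x": 2, "y": -0.12, "z": 0.4, "ax": 0, "ay": 0, "az": 0.15, "hand": 35}
    - {"x": 2.4, "y": -0.12, "z": 0.9, "ax": 0, "ay": 0, "az": 0.15, "hand": 35}
    - {"x": 2.5, "y": -0.12, "z": 1.3, "ax": 0, "ay": 0, "az": 0.15, "hand": 35}
    - {"x": 2.5, "y": -0.12, "z": 1.5, "ax": 0, "ay": 0, "az": 0.15, "hand": 35}
    - {"x": 2.5, "y": -0.12, "z": 1.5, "ax": 0, "ay": 0, "az": 0.15, "hand": 35}
    - {"x": 2.5, "y": -0.12, "z": 1.5, "ax": 0, "ay": 0, "az": 0.15, "hand": 35}

```text
clock: 4.4
eef_pos: [503.5, 34.7, 101.7]
tcp_rot: [3.141, 0.0, 1.266]
contact_force: [0.0, -1.3, -2.4]
opening: 0.501
grasp_force: 62.3
```

>>> drive_tool:
  plan:
    - {"x": 0, "y": 0, "z": 0, "ax": 0, "ay": 0, "az": 0, "hand": 35}
    - {"x": 0, "y": 0, "z": 0, "ax": 0, "ay": 0, "az": 0, "hand": 35}
    - {"x": 0, "y": 0, "z": 0, "ax": 0, "ay": 0, "az": 0, "hand": 35}

```text
clock: 4.7
eef_pos: [503.7, 35.2, 101.9]
tcp_rot: [3.141, -0.0, 1.267]
contact_force: [0.3, 0.4, -2.1]
opening: 0.502
grasp_force: 62.3
```

Run:
```python
from h import *
s=monitor.sense();print(s["eef_pos"],s["tcp_rot"],s["opening"])
im,i=snap("wrist","w4"); sd,_=snap("side","s4"); sc,_=snap("scene","c4")
a=cv2.resize(im[130:330,180:380],(400,400),interpolation=2)
b=cv2.resize(sd[140:260,216:316],(333,400),interpolation=2)
cv2.imwrite("pics/m4.png",np.hstack([a,b]))
```

```text
[503.69970187  35.23076079 101.93616267] [ 3.14052532e+00 -4.03867473e-04  1.26658437e+00] 0.5021044228196505
```

View pics/m4.png

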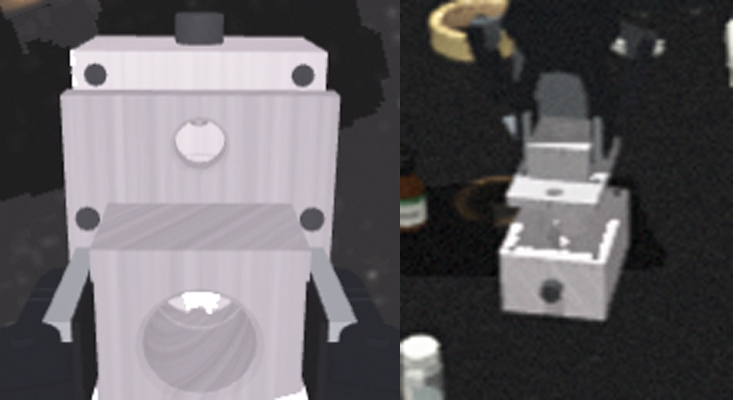

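The cover hovers square over the cell: plate centre column is 200 in the crop, the cell's 199. The pin top shows through the far hole at about (199,122).

Run:
```python
from h import *
np.set_printoptions(precision=1,suppress=True)
im=cv2.imread("pics/w4.png");i=dict(np.load("pics/w4.npz"));g=cv2.cvtColor(im,6)
T=np.array([503.7,35.23]);yaw=1.2666;B=np.array([[np.cos(yaw),np.sin(yaw)],[np.sin(yaw),-np.cos(yaw)]])
f=lambda p,z:(B@(cast(i,[p],z)[0]-T))
print("column x=250",g[144:182,250]); print("hole col 279",g[184:216,279],g[184:216,280])
print("cell edge r156",f((279,156),50)-[52,0]); print("screws",f((227.5,167.5),50),f((331.5,167.5),50))
print("plate edge",f((280,176),97)-[48,0],"hole",f((280,201),97)-[36,0])
print("pin top r191",f((279.5,191),72)-[36,0])
print("bore top far rim / near", f((279.8,276),125),f((279.8,325.5),125))
```

```text
column x=250 [ 31  31  31  59 141 200 199 201 201 200 200 211 228 229 229 228 228 229
 228 227 228 228 228 228 228 228 229 226 227 227 212 173 168 178 194 194
 195 193]
hole col 279 [193 194 193 194 186 178 186 187 188 209 225 225 225 225 225 225 225 226
 225 225 225 223 215 213 225 224 212 181 171 172 178 186] [195 195 194 194 187 176 184 185 183 210 226 227 227 227 226 225 225 225
 225 225 225 224 219 213 225 225 211 179 170 171 177 186]
cell edge r156 [-3.3 -0.5]
screws [ 41.9 -31.2] [41.9 30.8]
plate edge [-3. -0.] hole [-2.7 -0. ]
pin top r191 [-3.6 -0.2]
bore top far rim / near [ 9.3 -0.1] [-14.1  -0.1]
```

>>> drive_tool:
  plan:
    - {"x": -0.01, "y": -0.005, "z": 0.15, "ax": 0, "ay": 0, "az": 0, "hand": 35}
    - {"x": -0.01, "y": -0.005, "z": 0.3, "ax": 0, "ay": 0, "az": 0, "hand": 35}
    - {"x": -0.01, "y": -0.005, "z": 0.42, "ax": 0, "ay": 0, "az": 0, "hand": 35}
    - {"x": -0.01, "y": -0.005, "z": 0.54, "ax": 0, "ay": 0, "az": 0, "hand": 35}
    - {"x": -0.01, "y": -0.005, "z": 0.63, "ax": 0, "ay": 0, "az": 0, "hand": 35}
    - {"x": -0.01, "y": -0.005, "z": 0.7, "ax": 0, "ay": 0, "az": 0, "hand": 35}
    - {"x": -0.01, "y": -0.005, "z": 0.75, "ax": 0, "ay": 0, "az": 0, "hand": 35}
    - {"x": -0.01, "y": -0.005, "z": 0.75, "ax": 0, "ay": 0, "az": 0, "hand": 35}

```text
clock: 5.65
eef_pos: [502.8, 35.1, 63.5]
tcp_rot: [-3.141, 0.0, 1.267]
contact_force: [-0.5, 0.5, -2.3]
opening: 0.504
grasp_force: 62.3
```

>>> drive_tool:
  plan:
    - {"x": 0, "y": 0, "z": 0, "ax": 0, "ay": 0, "az": 0, "hand": 35}
    - {"x": 0, "y": 0, "z": 0, "ax": 0, "ay": 0, "az": 0, "hand": 35}
    - {"x": 0, "y": 0, "z": 0, "ax": 0, "ay": 0, "az": 0, "hand": 35}

```text
clock: 5.95
eef_pos: [503.1, 35.1, 64.0]
tcp_rot: [3.141, -0.0, 1.267]
contact_force: [0.3, 0.7, -2.6]
opening: 0.502
grasp_force: 62.3
```

>>> drive_tool:
  plan:
    - {"x": 0, "y": 0, "z": 0.02, "ax": 0, "ay": 0, "az": 0, "hand": 35}
    - {"x": 0, "y": 0, "z": 0.03, "ax": 0, "ay": 0, "az": 0, "hand": 35}
    - {"x": 0, "y": 0, "z": 0.03, "ax": 0, "ay": 0, "az": 0, "hand": 50}
    - {"x": 0, "y": 0, "z": 0.03, "ax": 0, "ay": 0, "az": 0, "hand": 60}
    - {"x": 0, "y": 0, "z": 0.03, "ax": 0, "ay": 0, "az": 0, "hand": 70}
    - {"x": 0, "y": 0, "z": 0.03, "ax": 0, "ay": 0, "az": 0, "hand": 75}
    - {"x": 0, "y": 0, "z": 0.03, "ax": 0, "ay": 0, "az": 0, "hand": 75}
    - {"x": 0, "y": 0, "z": 0.03, "ax": 0, "ay": 0, "az": 0, "hand": 75}

```text
clock: 6.75
eef_pos: [502.9, 35.1, 62.3]
tcp_rot: [-3.142, -0.0, 1.267]
contact_force: [-0.3, -0.3, 0.6]
opening: 0.878
grasp_force: 0.0
```

>>> drive_tool:
  plan:
    - {"x": 0, "y": 0, "z": 0, "ax": 0, "ay": 0, "az": 0, "hand": 75}
    - {"x": 0, "y": 0, "z": -0.3, "ax": 0, "ay": 0, "az": 0, "hand": 75}
    - {"x": 0, "y": 0, "z": -0.9, "ax": 0, "ay": 0, "az": 0, "hand": 75}
    - {"x": 0, "y": 0, "z": -1.7, "ax": 0, "ay": 0, "az": 0, "hand": 75}
    - {"x": 0, "y": 0, "z": -2.4, "ax": 0, "ay": 0, "az": 0, "hand": 75}
    - {"x": 0, "y": 0, "z": -2.8, "ax": 0, "ay": 0, "az": 0, "hand": 75}
    - {"x": 0, "y": 0, "z": -2.8, "ax": 0, "ay": 0, "az": 0, "hand": 75}
    - {"x": 0, "y": 0, "z": -2.8, "ax": 0, "ay": 0, "az": 0, "hand": 75}

```text
clock: 7.55
eef_pos: [502.8, 35.1, 202.2]
tcp_rot: [3.141, -0.0, 1.267]
contact_force: [-0.7, 0.1, -0.9]
opening: 0.88
grasp_force: 0.0
```

Run:
```python
from h import *
s=monitor.sense();print(s["eef_pos"],s["tcp_rot"],s["opening"])
im,i=snap("wrist","w5"); sd,_=snap("side","s5"); sc,_=snap("scene","c5")
a=im[100:320,170:390]; a=cv2.resize(a,(400,400),interpolation=2)
b=cv2.resize(sd[120:240,216:316],(333,400),interpolation=2)
cv2.imwrite("pics/m5.png",np.hstack([a,b]))
```

```text
[502.8345236   35.08753037 202.18225711] [ 3.14111071e+00 -1.81167289e-04  1.26713720e+00] 0.8798191807933
```

View pics/m5.png

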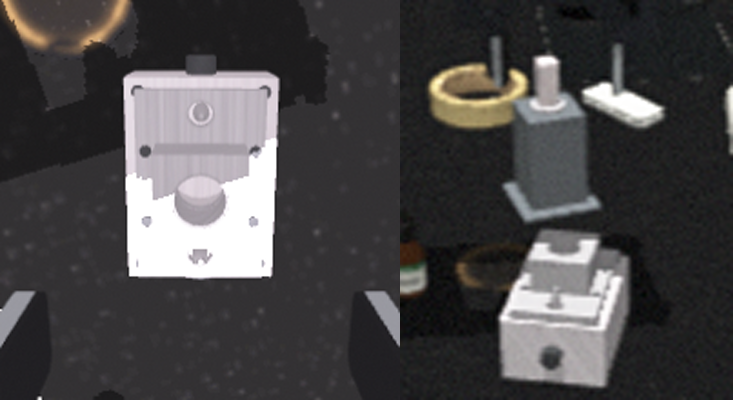

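The cover is seated flat with both pins through their holes. Next I measure the bore and move over the stem.

>>> drive_tool:
  plan:
    - {"x": 0.6, "y": -0.15, "z": -0.2, "ax": 0, "ay": 0, "az": 0, "hand": 75}
    - {"x": 1.3, "y": -0.35, "z": -0.4, "ax": 0, "ay": 0, "az": 0, "hand": 75}
    - {"x": 2, "y": -0.55, "z": -0.6, "ax": 0, "ay": 0, "az": 0, "hand": 75}
    - {"x": 2.8, "y": -0.75, "z": -0.8, "ax": 0, "ay": 0, "az": 0, "hand": 75}
    - {"x": 3.5, "y": -0.95, "z": -0.8, "ax": 0, "ay": 0, "az": 0, "hand": 75}
    - {"x": 4, "y": -1.05, "z": -0.8, "ax": 0, "ay": 0, "az": 0, "hand": 75}
    - {"x": 4.2, "y": -1.1, "z": -0.8, "ax": 0, "ay": 0, "az": 0, "hand": 75}
    - {"x": 4.2, "y": -1.1, "z": -0.8, "ax": 0, "ay": 0, "az": 0, "hand": 75}

```text
clock: 8.5
eef_pos: [512.8, 252.6, 241.0]
tcp_rot: [-3.14, 0.001, 1.269]
contact_force: [0.9, -0.6, 0.9]
opening: 0.879
grasp_force: 0.0
```

>>> drive_tool:
  plan:
    - {"x": 0, "y": 0, "z": 0, "ax": 0, "ay": 0, "az": 0, "hand": 75}
    - {"x": 0, "y": 0, "z": 0, "ax": 0, "ay": 0, "az": 0, "hand": 75}
    - {"x": 0, "y": 0, "z": 0, "ax": 0, "ay": 0, "az": 0, "hand": 75}

```text
clock: 8.8
eef_pos: [513.3, 250.8, 242.2]
tcp_rot: [-3.141, 0.0, 1.266]
contact_force: [0.8, -0.4, -0.1]
opening: 0.883
grasp_force: 0.0
```

Run:
```python
from h import *
s=monitor.sense();print(s["eef_pos"],s["tcp_rot"],s["opening"])
im,i=snap("wrist","w6")
a=im[100:300,180:380]; a=cv2.resize(a,(400,400),interpolation=2)
b=cv2.imread("pics/w5.png")[180:240,250:310]; b=cv2.resize(b,(400,400),interpolation=0)
cv2.imwrite("pics/m6.png",np.hstack([a,b]))
```

```text
[513.27937236 250.82562804 242.2296631 ] [-3.14147997e+00  3.16138125e-04  1.26584406e+00] 0.8833800426066564
```

View pics/m6.png

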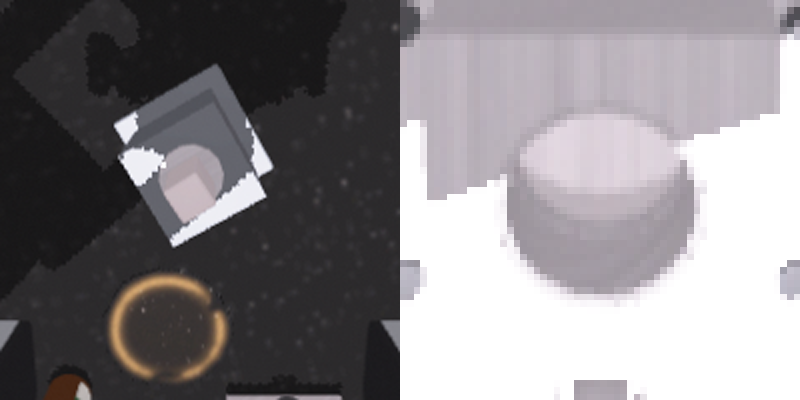

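The rest is turned about 29° relative to the gripper. The shoulder disc is at crop (190,177) and the pink grip below it at about (190,195). The bore is at about (600,205) in the right panel.

Run:
```python
from h import *
np.set_printoptions(precision=1,suppress=True,linewidth=250)
im=cv2.imread("pics/w6.png").astype(int);i=dict(np.load("pics/w6.npz"))
d=(im[:,:,2]-im[:,:,1]); reg=d[165:218,255:300]
m=(d>14).astype(np.uint8); m[:165]=0;m[218:]=0;m[:,:255]=0;m[:,300:]=0
c=max(cv2.findContours(m,0,1)[0],key=cv2.contourArea)
print(cv2.contourArea(c),cv2.minAreaRect(c),cv2.approxPolyDP(c,2,True)[:,0].tolist())
g=im.sum(2)//3
for y in range(168,216,2): print(y,"".join("%4d"%v for v in g[y,256:298:2]),"|","".join("%3d"%v for v in d[y,256:298:2]))
# bore
g5=cv2.cvtColor(cv2.imread("pics/w5.png"),6);i5=dict(np.load("pics/w5.npz"))
s=6.667; pts=[(250+x/s-.5,180+y/s-.5) for x,y in[(507,205),(698,205),(600,108),(600,298),(520,155),(535,270),(668,270)]]
q=cast(i5,pts,86)
A=np.c_[2*q,np.ones(len(q))];sol=np.linalg.lstsq(A,(q**2).sum(1),rcond=None)[0]
print("bore",sol[:2],"r",np.sqrt(sol[2]+sol[:2]@sol[:2]))
p=cast(i5,[(250+600/s,100+112*.55)],72);print(p)
```

```text
83.5 ((276.4655456542969, 203.47865295410156), (9.619651794433594, 19.697383880615234), 76.75948333740234) [[286, 201], [283, 197], [275, 203], [266, 202], [274, 209]]
168   97 103 102 103 103 103 104 104 103 104 106 104 104 105 105 106 104 105 104 105  98 |  -1 -1 -1 -2 -2 -2 -2 -3 -2 -2 -2  0 -1 -1 -1 -2 -1 -1 -1 -1  1
170  103 103 102 102 102 104 103 104 103 104 104 104 104 105 105 105 105 105 104 106 104 |  -1 -1 -2 -1  0  0  0 -1 -1  0 -2 -2 -2 -3 -2 -2 -1 -1 -2 -2 -3
172  103 103 103 103 103 103 103 115 126 137 145 132 113 103 103 104 105 104 104 103 103 |  -1 -2 -1 -1  0 -1 -1  0  3  4  6  5  1  0 -1 -3 -2 -2 -2 -1 -2
174  182 103 103 103 102 112 145 172 173 171 170 171 169 144 126 103 103 104 103 103 103 |  -1 -1 -1 -2 -1  1  6  9  7  7  7  7  8  7  4 -1 -2  0  0  0  0
176  240 183 103 103 136 168 173 172 170 171 172 166 164 166 165 126 103 102 103 103 103 |  -1 -1  0 -1  6  8  7  8  8  9  9  7  7  8  7  4 -1 -2 -1 -1 -1
178  240 241 241 113 171 171 171 171 171 169 166 165 166 165 165 163 129 103 103 102 102 |  -1  0 -1  1  7  7  7  8  9  8 12 11  8  8 10  8  4  0 -1  0 -1
18
[... 2143 characters left out ...]
  1  0  0 -1 -1  0 -1 -1
208   42 102 103 104 103 103 104 185 192 193 188 185 239 239 240 239 240 239 239 119  42 |   1 -1 -1 -1  0 -1 -1 13 16 15 16  4 -1 -1  0 -1  0 -1  0  0  2
210   42  62 102 102 102 103 103 128 188 161 186 239 239 239 240 239 238 203  43  43  44 |   1 -1 -1 -1 -2 -1  1  6 14 10 -1 -1 -1 -1  0  0 -1 -1  2  1  1
212   43  43  92 102 103 102 104 103 103 187 239 238 238 238 238 203  43  43  43  43  43 |   1  1 -1 -1  0  0 -1 -1 -1 -1 -1 -1 -1 -1 -1 -2  1  2  1  1  4
214   43  43  46 103 103 103 103 186 239 238 238 238 238 218 118  45  43  43  44  46  58 |   1  2  2 -3 -2 -2 -2 -3 -2 -1 -1 -2 -1  0  1  2  2  2  2  2  4
bore [549.3  17.6] r 12.037056687512234
[[561.2  53.6]]
```

Run:
```python
from h import *
np.set_printoptions(precision=2,suppress=True,linewidth=250)
im=cv2.imread("pics/w6.png").astype(int);i=dict(np.load("pics/w6.npz"))
d=(im[:,:,2]-im[:,:,1]);g=im.sum(2)/3
m=((d>9)&(g>179)&(g<200)).astype(np.uint8); m[:183]=0;m[214:]=0;m[:,:258]=0;m[:,292:]=0
c=max(cv2.findContours(m,0,1)[0],key=cv2.contourArea)[:,0].astype(float)
T=np.array([513.28,250.83]);yaw=1.26584;B=np.array([[np.cos(yaw),np.sin(yaw)],[np.sin(yaw),-np.cos(yaw)]])
q=cast(i,c,134);rc=cv2.minAreaRect(q.astype(np.float32));print("grip top world",rc,"tool",B@(np.array(rc[0])-T))
M=cv2.moments(m,True);ce=(M["m10"]/M["m00"],M["m01"]/M["m00"]);p=cast(i,[ce],134)[0];print(ce,p,B@(p-T))
# disc at z=94: edge pixels
e=[(263.5,180),(260.5,184),(259.5,188),(291.3,188),(291,184),(288.5,180),(276.5,171.8),(268,174),(283,174.2)]
q=cast(i,e,94);s=np.linalg.lstsq(np.c_[2*q,np.ones(len(q))],(q**2).sum(1),rcond=None)[0]
print("disc",s[:2],"r",np.sqrt(s[2]+s[:2]@s[:2]))
rt=cast(i,[(180+122/2,100+160/2),(180+266/2,100+195/2),(180+173/2,100+246/2)],90);print("rest top corners",rt,"centre",(rt[0]+rt[1])/2)
e=rt[1]-rt[2];print("rest yaw",np.degrees(np.arctan2(e[1],e[0])))
i5=dict(np.load("pics/w5.npz"));s=6.667; pts=[(250+(x-400)/s-.5,180+y/s-.5) for x,y in[(507,205),(698,205),(600,108),(600,298),(520,155),(535,270),(668,270)]]
q=cast(i5,pts,86);s=np.linalg.lstsq(np.c_[2*q,np.ones(len(q))],(q**2).sum(1),rcond=None)[0]
print("bore",s[:2],"r",np.sqrt(s[2]+s[:2]@s[:2]))
print("pin far",cast(i5,[(170+201*.55,100+112*.55)],72), monitor.sense()["qpos"])
```

```text
grip top world ((511.9411926269531, 260.4560852050781), (14.872871398925781, 15.05025863647461), 14.90302562713623) tool [ 8.78 -4.17]
(274.514450867052, 198.3728323699422) [511.95 260.67] [ 8.99 -4.22]
disc [512.35 260.5 ] r 14.119662499675993
rest top corners [[484.08 276.16]
 [542.27 240.61]
 [493.46 229.92]] centre [513.17 258.38]
rest yaw 12.350669998500544
bore [502.03  32.36] r 11.927717207737304
pin far [[513.94  68.38]] [ 0.45  0.26  1.74 -0.    1.14  0.76]
```

>>> drive_tool:
  plan:
    - {"x": 0.1, "y": -0.04, "z": 0.2, "ax": 0, "ay": 0, "az": -1.2, "hand": 75}
    - {"x": 0.18, "y": -0.08, "z": 0.5, "ax": 0, "ay": 0, "az": -2.4, "hand": 75}
    - {"x": 0.18, "y": -0.08, "z": 0.7, "ax": 0, "ay": 0, "az": -3.6, "hand": 70}
    - {"x": 0.18, "y": -0.08, "z": 0.8, "ax": 0, "ay": 0, "az": -4.6, "hand": 60}
    - {"x": 0.18, "y": -0.08, "z": 0.8, "ax": 0, "ay": 0, "az": -5.2, "hand": 60}
    - {"x": 0.18, "y": -0.08, "z": 0.8, "ax": 0, "ay": 0, "az": -5.2, "hand": 60}
    - {"x": 0.18, "y": -0.08, "z": 0.8, "ax": 0, "ay": 0, "az": -5.2, "hand": 60}
    - {"x": 0.18, "y": -0.08, "z": 0.8, "ax": 0, "ay": 0, "az": -5.2, "hand": 60}

```text
clock: 9.65
eef_pos: [512.3, 261.5, 202.6]
tcp_rot: [3.141, -0.0, 1.81]
contact_force: [0.1, 0.3, 0.9]
opening: 0.702
grasp_force: 0.0
```

```bash
cat > g.py <<'E'
from h import *
np.set_printoptions(precision=2,suppress=True,linewidth=250)
def pink(fn,ztop):
    s=monitor.sense();im,i=snap("wrist",fn);im=im.astype(int)
    d=(im[:,:,2]-im[:,:,1]);g=im.sum(2)/3
    m=((d>9)&(g>179)&(g<205)).astype(np.uint8);m[:,:220]=0;m[:,340:]=0;m[300:]=0
    c=max(cv2.findContours(m,0,1)[0],key=cv2.contourArea)[:,0].astype(float)
    q=cast(i,c,ztop);rc=cv2.minAreaRect(q.astype(np.float32))
    yaw=s["tcp_rot"][2];B=np.array([[np.cos(yaw),np.sin(yaw)],[np.sin(yaw),-np.cos(yaw)]])
    print(s["eef_pos"],np.degrees(yaw),rc,"tool",B@(np.array(rc[0])-s["eef_pos"][:2]),c.min(0),c.max(0))
E
python3 -c "
from g import *
pink('w7',134)"
```

```text
[512.3  261.55 202.55] 103.69156920721557 ((509.76776123046875, 271.4122009277344), (19.599111557006836, 15.062987327575684), 6.353299140930176) tool [10.18 -0.13] [266. 199.] [294. 223.]
```

Run:
```python
from h import *
im=cv2.imread("pics/w7.png").astype(int);i=dict(np.load("pics/w7.npz"));d=im[:,:,2]-im[:,:,1];g=im.sum(2)//3
for y in range(160,262,3): print(y,"".join("%4d"%v for v in g[y,246:316:4]),"|","".join("%3d"%v for v in d[y,246:316:4]))
T=np.array([512.3,261.55]);yaw=np.radians(103.69);B=np.array([[np.cos(yaw),np.sin(yaw)],[np.sin(yaw),-np.cos(yaw)]])
for y in range(190,260,10): print(y,B@(cast(i,[(280,y)],134)[0]-T),B@(cast(i,[(280,y)],94)[0]-T))
```

```text
160   60 119 120 120 120 120 119 120 120 120 120 119 120 120 120 119 120  28 |   1 -1 -1 -1  0 -1 -1  0 -1 -1 -1 -1 -2 -1 -1 -1  0  2
163   61 120 119 124 119 119 120 119 119 119 120 120 120 120 119 120 120  29 |   0 -1 -1 -1 -1 -2  0 -1 -1 -1  0  0  0 -1 -1 -1  0  1
166   69 119 118 100 100 100 101 100 100 100 100 101 104 103 103 119 121  29 |   3 -1 -1 -2 -2 -1 -1 -1 -2 -1 -1 -2 -2  0 -1 -1 -2  2
169   63 119 101 101 100  99  99 100 100 100 100 100 100 101 100 117 119  29 |   0 -1 -2 -1 -1 -1 -2 -2  0 -2 -1 -1 -1 -1 -1 -1 -4  1
172   61 119 100  99 101 100  99  99 101 100 100 100 100 100 100 101 117  28 |   0 -2 -2  0 -2  0 -2 -1 -1 -1 -2 -1 -2 -2 -2 -2 -1  0
175   60 110 101 101 101 100 100 100 100 100 100 100 100 100 100 100 118  30 |   0 -1 -1 -2 -1 -2 -2 -1 -1 -2 -1 -2 -1 -2 -1 -2 -2  1
178   60 100 100 101 101 100 101 101 100 100 101 100 100 101 100 100 109  30 |  -1 -1 -2 -2 -2 -1 -1 -1 -1  0 -1 -1 -1 -2 -1 -2 -1  1
181   63 116 118 118 118 117 117 118 117 117 117 117 118 115 115 114 112  29 |   1 -1 -2  0  0 -1 -1 -1 -1 -1 -1 -1 -2 -1 -1 -1 -1  2
184   61 118 118 118 117 117
[... 3153 characters left out ...]
2  3  2  3  2  2  2  3  1  2  2  2
256   49  52  51  49  52  49  50  55  54  52  51  50  50  51  50  51  54  52 |   2  2  2  2  2  2  2  2  2  2  2  2  2  2  2  2  3  2
259   71  62  52  49  50  49  51  51  54  50  50  50  49  50  53  55  57  54 |   4  2  2  2  2  1  2  2  2  2  3  1  2  2  1  2  3  2
190 [24.58394084  0.34658393] [15.80494976  0.40061964]
200 [17.79900879  0.34969102] [7.73094154 0.40431704]
210 [10.89675031  0.35288518] [-0.48268407  0.40811806]
220 [3.87205294 0.35616962] [-8.84201086  0.41202652]
230 [-3.28045026  0.35954776] [-17.35342545   0.41604647]
240 [-10.56640168   0.36302324] [-26.02364221   0.42018226]
250 [-17.99174186   0.36659993] [-34.85973036   0.42443849]
```

The grip's top face (rows 217–236) is square to the fingers and centred within 1 mm, so I go down and grip.

>>> drive_tool:
  plan:
    - {"x": 0, "y": 0, "z": 0.7, "ax": 0, "ay": 0, "az": 0, "hand": 60}
    - {"x": 0, "y": 0, "z": 1.3, "ax": 0, "ay": 0, "az": 0, "hand": 60}
    - {"x": 0, "y": 0, "z": 1.8, "ax": 0, "ay": 0, "az": 0, "hand": 60}
    - {"x": 0, "y": 0, "z": 2.04, "ax": 0, "ay": 0, "az": 0, "hand": 60}
    - {"x": 0, "y": 0, "z": 2.04, "ax": 0, "ay": 0, "az": 0, "hand": 50}
    - {"x": 0, "y": 0, "z": 2.04, "ax": 0, "ay": 0, "az": 0, "hand": 35}
    - {"x": 0, "y": 0, "z": 2.04, "ax": 0, "ay": 0, "az": 0, "hand": 25}
    - {"x": 0, "y": 0, "z": 2.04, "ax": 0, "ay": 0, "az": 0, "hand": 15}
  grip_force: 50

```text
clock: 10.5
eef_pos: [513.0, 262.1, 101.7]
tcp_rot: [3.139, -0.001, 1.812]
contact_force: [-0.6, -0.8, 4.0]
opening: 0.185
grasp_force: 26.9
```

>>> drive_tool:
  plan:
    - {"x": 0, "y": 0, "z": 0, "ax": 0, "ay": 0, "az": 0, "hand": 8}
    - {"x": 0, "y": 0, "z": 0, "ax": 0, "ay": 0, "az": 0, "hand": 8}
    - {"x": 0, "y": 0, "z": 0, "ax": 0, "ay": 0, "az": 0, "hand": 8}
    - {"x": 0, "y": 0, "z": 0, "ax": 0, "ay": 0, "az": 0, "hand": 8}
    - {"x": 0, "y": 0, "z": 0, "ax": 0, "ay": 0, "az": 0, "hand": 8}

```text
clock: 11.0
eef_pos: [513.0, 262.2, 101.7]
tcp_rot: [3.139, -0.001, 1.812]
contact_force: [-0.6, 0.3, 6.6]
opening: 0.175
grasp_force: 49.0
```

>>> drive_tool:
  plan:
    - {"x": 0, "y": 0, "z": -0.3, "ax": 0, "ay": 0, "az": 0, "hand": 8}
    - {"x": 0, "y": 0, "z": -0.8, "ax": 0, "ay": 0, "az": 0, "hand": 8}
    - {"x": 0, "y": 0, "z": -1.4, "ax": 0, "ay": 0, "az": 0, "hand": 8}
    - {"x": 0, "y": 0, "z": -2, "ax": 0, "ay": 0, "az": 0, "hand": 8}
    - {"x": 0, "y": 0, "z": -2.5, "ax": 0, "ay": 0, "az": 0, "hand": 8}
    - {"x": 0, "y": 0, "z": -2.6, "ax": 0, "ay": 0, "az": 0, "hand": 8}
    - {"x": 0, "y": 0, "z": -2.6, "ax": 0, "ay": 0, "az": 0, "hand": 8}

```text
clock: 11.7
eef_pos: [512.5, 261.9, 231.6]
tcp_rot: [3.139, -0.0, 1.812]
contact_force: [0.5, -0.1, -1.0]
opening: 0.178
grasp_force: 48.9
```

>>> drive_tool:
  plan:
    - {"x": -0.4, "y": -0.1, "z": 0, "ax": 0, "ay": 0, "az": 0, "hand": 8}
    - {"x": -1.1, "y": -0.3, "z": 0, "ax": 0, "ay": 0, "az": 0, "hand": 8}
    - {"x": -1.9, "y": -0.55, "z": 0, "ax": 0, "ay": 0, "az": 0, "hand": 8}
    - {"x": -2.7, "y": -0.8, "z": 0, "ax": 0, "ay": 0, "az": 0, "hand": 8}
    - {"x": -3.4, "y": -1.05, "z": 0, "ax": 0, "ay": 0, "az": 0, "hand": 8}
    - {"x": -4, "y": -1.2, "z": 0, "ax": 0, "ay": 0, "az": 0, "hand": 8}
    - {"x": -4.39, "y": -1.31, "z": 0, "ax": 0, "ay": 0, "az": 0, "hand": 8}
    - {"x": -4.39, "y": -1.31, "z": 0, "ax": 0, "ay": 0, "az": 0, "hand": 8}

```text
clock: 12.5
eef_pos: [499.7, 30.8, 228.9]
tcp_rot: [-3.139, 0.0, 1.809]
contact_force: [0.2, 0.2, -0.9]
opening: 0.178
grasp_force: 48.9
```

>>> drive_tool:
  plan:
    - {"x": 0, "y": 0, "z": 0, "ax": 0, "ay": 0, "az": 0, "hand": 8}
    - {"x": 0, "y": 0, "z": 0, "ax": 0, "ay": 0, "az": 0, "hand": 8}
    - {"x": 0, "y": 0, "z": 0, "ax": 0, "ay": 0, "az": 0, "hand": 8}
    - {"x": 0, "y": 0, "z": 0, "ax": 0, "ay": 0, "az": 0, "hand": 8}

```text
clock: 12.9
eef_pos: [500.8, 33.7, 230.1]
tcp_rot: [-3.141, -0.0, 1.813]
contact_force: [-1.0, 0.4, -0.7]
opening: 0.178
grasp_force: 48.9
```

Run:
```python
from h import *
s=monitor.sense();print(s["eef_pos"],s["tcp_rot"],s["opening"],s["contact_force"])
im,i=snap("wrist","w8"); sd,_=snap("side","s8"); sc,_=snap("scene","c8")
a=cv2.resize(im[130:330,180:380],(400,400),interpolation=2)
b=cv2.resize(sd[110:260,216:316],(267,400),interpolation=2)[:,60:260]
c=cv2.resize(sc[120:270,240:340],(267,400),interpolation=2)[:,30:230]
cv2.imwrite("pics/m8.png",np.hstack([a,b,c]))
```

```text
[500.80826269  33.65188167 230.0943952 ] [-3.14130484e+00 -1.27315272e-04  1.81275544e+00] 0.17806204524794392 [-1.03532947  0.42535544 -0.69599434]
```

View pics/m8.png

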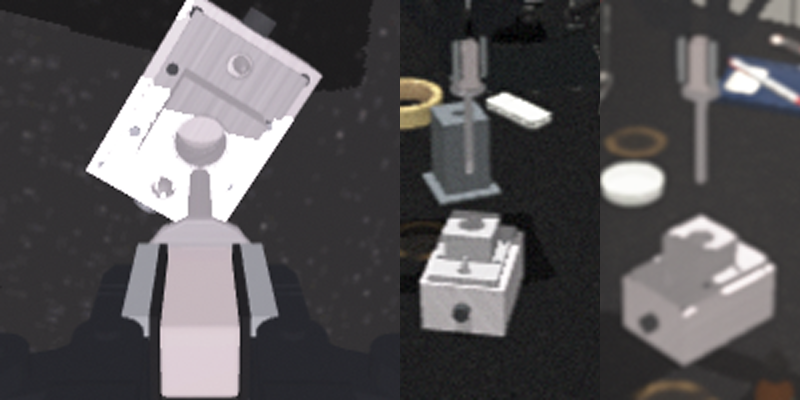

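Run:
```python
from h import *
np.set_printoptions(precision=1,suppress=True,linewidth=250)
w=dict(np.load("pics/w8.npz"));s=dict(np.load("pics/s8.npz"));c=dict(np.load("pics/c8.npz"))
S=lambda x,y:((x-340)*.3745+216,y*.375+110)
C=lambda x,y:((x-570)*.3745+240,y*.375+120)
W=lambda x,y:(180+x/2-.25,130+y/2-.25)
T=np.array([500.8,33.65]);yaw=1.8128;B=np.array([[np.cos(yaw),np.sin(yaw)],[np.sin(yaw),-np.cos(yaw)]])
f=lambda p:(p,B@(p[:2]-T))
print("bore wrist",f(cast(w,[W(201,141.5)],86)[0]))
print("tip wrist (x+4)",f(cast(w,[W(200,170)],138.4)[0]))
print("bore side",cast(s,[S(474,223)],86),"scene",cast(c,[C(699,229)],86))
print("tip side",cast(s,[S(470,172)],138.4),"scene",cast(c,[C(702,182)],138.4),"tri",f(tri([(s,S(470,172)),(c,C(702,182))])))
g=cv2.imread("pics/w8.png",0)
for y in range(184,226,2): print(y,g[y,258:304:2])
# rod verticality via side edges
```

```text
bore wrist (array([501.8,  32.2]), array([-1.7,  0.6]))
tip wrist (x+4) (array([500.8,  34.3]), array([0.6, 0.2]))
bore side [[504.3  29.6]] scene [[505.2  22.7]]
tip side [[502.   30.5]] scene [[497.4  32.3]] tri (array([500.4,  30. , 137.6]), array([-3.4, -1.3]))
184 [255 242 254 184 186 190 180 183 182 185 185 186 184 178 184 191 184 185 183 189 179 162 160]
186 [184 229 255 255 255 254 254 183 183 183 182 178 174 180 189 188 182 183 187 189 186 186 172]
188 [162 255 255 255 255 255 255 255 255 244 196 203 193 183 180 178 183 183 189 188 184 189 185]
190 [252 255 255 255 255 255 255 245 215 215 215 218 214 217 216 182 178 188 188 186 188 189 185]
192 [255 255 255 255 255 255 240 214 214 215 219 214 217 216 216 216 178 184 187 183 189 184 185]
194 [255 255 255 255 255 247 217 213 214 216 217 214 217 215 217 216 216 174 183 189 185 185 184]
196 [255 255 255 255 255 176 213 215 215 218 213 217 216 215 215 217 213 223 181 188 184 184 186]
198 [255 255 255 255 221 152 183 210 217 216 216 217 215 216 216 216 187 161 252 255 253 253 190]
200 [255 255 255 255 247 153 158 178 190 205 208 2
[... 523 characters left out ...]
5 255 255 255]
212 [255 255 255 255 255 255 255 251 225 200 174 160 175 191 239 253 255 255 255 255 255 255 255]
214 [255 255 255 255 255 255 255 255 255 239 202 182 219 254 255 255 255 255 255 255 255 255 255]
216 [255 255 255 255 255 255 255 255 255 158 160 160 159 241 255 255 255 255 255 255 255 255 255]
218 [255 208 248 255 255 255 255 255 255 159 160 160 159 168 255 255 255 255 255 255 255 255 255]
220 [255 162 163 161 254 255 255 255 251 160 159 159 160 161 255 255 255 255 255 255 255 255 255]
222 [255 172 170 164 247 255 255 255 245 159 159 159 159 161 255 255 255 255 255 243 255 255 255]
224 [235 185 179 164 254 255 255 255 222 159 160 159 160 160 255 255 255 255 177 255 255 255 255]
```

The stem hangs upright. The wrist view puts its tip within about 2 mm of the bore axis. I'll go down to just above the bore and check again.

>>> drive_tool:
  plan:
    - {"x": 0.02, "y": 0.01, "z": 0.3, "ax": 0, "ay": 0, "az": 0, "hand": 8}
    - {"x": 0.02, "y": 0.01, "z": 0.6, "ax": 0, "ay": 0, "az": 0, "hand": 8}
    - {"x": 0.02, "y": 0.01, "z": 0.8, "ax": 0, "ay": 0, "az": 0, "hand": 8}
    - {"x": 0.02, "y": 0.01, "z": 0.9, "ax": 0, "ay": 0, "az": 0, "hand": 8}
    - {"x": 0.02, "y": 0.01, "z": 0.9, "ax": 0, "ay": 0, "az": 0, "hand": 8}
    - {"x": 0.02, "y": 0.01, "z": 0.9, "ax": 0, "ay": 0, "az": 0, "hand": 8}
    - {"x": 0.02, "y": 0.01, "z": 0.9, "ax": 0, "ay": 0, "az": 0, "hand": 8}
    - {"x": 0.02, "y": 0.01, "z": 0.9, "ax": 0, "ay": 0, "az": 0, "hand": 8}

```text
clock: 13.85
eef_pos: [501.5, 34.0, 185.8]
tcp_rot: [3.141, 0.0, 1.812]
contact_force: [-0.4, -0.7, -1.2]
opening: 0.187
grasp_force: 48.9
```

Run:
```python
from h import *
np.set_printoptions(linewidth=250)
s=monitor.sense();print(s["eef_pos"],s["tcp_rot"][2],s["contact_force"])
im,i=snap("wrist","w9");g=cv2.cvtColor(im,6)
for y in range(170,236,2): print(y,"".join("%4d"%v for v in g[y,250:314:2]))
sd,_=snap("side","s9");g=cv2.cvtColor(sd,6)
print("side")
for y in range(168,208,1): print(y,"".join("%4d"%v for v in g[y,250:284]))
```

```text
[501.4724845   34.01381614 185.79666517] 1.8115935268829042 [-0.39228048 -0.66066771 -1.17654258]
170  223 225 225 212 189  98  81  81 168 191 189 185 191 193 187 189 187 185 181 189 190 186 188 225 167 157 161 171 160 172 180 192
172  224 225 225 191 193  81  79  79 145 191 163 173 192 186 189 186 186 181 186 191 186 189 177 222 197 152 159 181 154 160 190 191
174  225 224 196 191 193 114  79  76 171 175 161 161 161 181 188 188 183 182 190 186 189 187 183 184 213 197 158 156 159 177 192 188
176  225 220 192 192 192 191 169 189 189 156 162 161 161 162 164 181 180 188 190 188 189 185 189 182 166 182 184 166 173 191 188 184
178  223 193 189 192 191 187 188 191 166 163 185 167 160 162 160 161 170 191 187 189 187 188 189 185 185 186 186 181 190 189 186 183
180  215 189 192 192 189 186 190 187 157 184 186 186 188 164 159 161 161 162 181 187 185 188 186 188 189 192 184 188 192 188 182 181
182  185 192 192 192 187 188 190 155 171 184 185 190 189 180 173 159 159 160 161 164 183 186 185 189 190 188 184 192 189 185 182 182
184  189 192 192 188 186 190 174 161 184 185 189 192 183 182 184 184 16
[... 8331 characters left out ...]
  38  95 187 227 216 168 143 143 140 144 146 144 142 143 142 139 148 143 147 144 143 142 124 111 179 228 238 236 197 159 226 251 207 126
204   83 149 217 238 219 171 142 143 146 141 142 143 144 142 144 140 142 141 144 146 149 142 128 116 205 234 236 235 195 225 249 246 189 123
205  192 235 214 204 197 166 143 144 142 144 143 143 147 147 142 144 141 142 143 141 146 140 122 124 207 235 236 221 173 230 250 228 154 117
206  231 232 175 130 142 144 140 143 145 143 143 141 179 174 143 143 144 136 143 145 147 141 132 177 228 237 234 193 157 233 250 210 134 120
207  239 240 235 230 227 202 184 173 173 160 150 148 160 142 134 146 148 139 140 142 145 138 132 200 206 200 222 200 231 249 244 191 123 122
```

Run:
```python
from h import *
np.set_printoptions(precision=1,suppress=True)
w=dict(np.load("pics/w9.npz"));s=dict(np.load("pics/s9.npz"))
T=np.array([501.47,34.01]);yaw=1.8116;B=np.array([[np.cos(yaw),np.sin(yaw)],[np.sin(yaw),-np.cos(yaw)]])
f=lambda p:(p,B@(p[:2]-T))
print("bore",f(cast(w,[(279.3,214.3)],86)[0]),[f(cast(w,[(279.3,y)],86)[0])[1] for y in(200,229)])
print("tip rim",f(cast(w,[(279.6,213.5)],94.1)[0]))
print("side tip",f(cast(s,[(264.7,190.5)],94.1)[0]),"bore",f(cast(s,[(264.6,193)],86)[0]), f(cast(s,[(264.6,196.4)],86)[0]))
```

```text
bore (array([501.7,  32.6]), array([-1.5, -0.1])) [array([ 9.9, -0.1]), array([-13.5,  -0.1])]
tip rim (array([501.2,  35.6]), array([1.6, 0.1]))
side tip (array([501.1,  31.3]), array([-2.6, -1. ])) bore (array([500.8,  33.1]), array([-0.7, -0.8])) (array([499.1,  17. ]), array([-15.9,  -6.3]))
```

Tip and bore agree within about 1 mm. Now I lower it all the way.

>>> drive_tool:
  plan:
    - {"x": 0.01, "y": 0, "z": 0.2, "ax": 0, "ay": 0, "az": 0, "hand": 8}
    - {"x": 0.015, "y": 0, "z": 0.4, "ax": 0, "ay": 0, "az": 0, "hand": 8}
    - {"x": 0.015, "y": 0, "z": 0.6, "ax": 0, "ay": 0, "az": 0, "hand": 8}
    - {"x": 0.015, "y": 0, "z": 0.8, "ax": 0, "ay": 0, "az": 0, "hand": 8}
    - {"x": 0.015, "y": 0, "z": 1.0, "ax": 0, "ay": 0, "az": 0, "hand": 8}
    - {"x": 0.015, "y": 0, "z": 1.2, "ax": 0, "ay": 0, "az": 0, "hand": 8}
    - {"x": 0.015, "y": 0, "z": 1.35, "ax": 0, "ay": 0, "az": 0, "hand": 8}
    - {"x": 0.015, "y": 0, "z": 1.44, "ax": 0, "ay": 0, "az": 0, "hand": 8}

```text
clock: 14.75
eef_pos: [500.7, 34.7, 112.4]
tcp_rot: [-3.141, -0.0, 1.812]
contact_force: [-0.2, 0.0, -0.1]
opening: 0.173
grasp_force: 48.9
```

>>> drive_tool:
  plan:
    - {"x": 0, "y": 0, "z": 0, "ax": 0, "ay": 0, "az": 0, "hand": 8}
    - {"x": 0, "y": 0, "z": 0, "ax": 0, "ay": 0, "az": 0, "hand": 8}
    - {"x": 0, "y": 0, "z": 0, "ax": 0, "ay": 0, "az": 0, "hand": 8}
    - {"x": 0, "y": 0, "z": 0, "ax": 0, "ay": 0, "az": 0, "hand": 8}
    - {"x": 0, "y": 0, "z": 0, "ax": 0, "ay": 0, "az": 0, "hand": 8}
    - {"x": 0, "y": 0, "z": 0, "ax": 0, "ay": 0, "az": 0, "hand": 8}
    - {"x": 0, "y": 0, "z": 0, "ax": 0, "ay": 0, "az": 0, "hand": 8}
    - {"x": 0, "y": 0, "z": 0, "ax": 0, "ay": 0, "az": 0, "hand": 8}

```text
clock: 15.55
eef_pos: [500.9, 34.7, 113.3]
tcp_rot: [3.142, 0.0, 1.812]
contact_force: [0.4, -0.3, -0.8]
opening: 0.178
grasp_force: 48.9
```

```bash
python3 -c "
from rig import monitor,r
s=monitor.sense();print(s['eef_pos'],s['contact_force'],s['grasp_force'],abs(s['qvel']).max())
print(r.sign_off())"
```

```text
[500.93788049  34.72988615 113.29462973] [ 0.35360115 -0.30735716 -0.76841538] 48.862448930740356 0.0012973037284039826
the job is handed in; nothing more can be done
None
```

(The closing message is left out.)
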